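Slip a heel lift under the spring clip of the drilling jig

TASK

Slip the rubber heel lift in the jig's lane under the spring clip: hold the clip's tail down with one fingertip and, while it is down, push the lift along the lane with the other fingertip, fully home against the end stop. Then let the clip come down on the lift so that it is clamped, and take the hand clear. Only press and push, do not pick the lift up, and leave the other things on the bench where they are.

Things in the scene. Friction and masses are not known exactly. Their poses are not given: they have to be found in the camera images.
- jig: fixed drilling jig: wooden foot 180 x 134 x 10 mm (x -125..55, y -46..88) with an aluminium lane for heel lifts. Origin on the bench under the lane's centre line; x along the lane towards the end stop, y across it towards the clip's hinge and tail, z up. Side guides: inner faces y -31 and +31 mm, tops z 24 mm, flaring outward behind x -70. End stop: face at x 45 mm, top z 28 mm
- seat (a point): where the lift's origin lies when home: jig x 17, y 0, z 18 mm; axes as the jig's. The lift slides on two flat rails (tops at z 18 mm, y 15 to 32 mm on either side, from x -115 to 45). Between the rails is an open slot 30 mm wide and 8 mm deep, so a fingertip behind the lift may dip below the rail tops
- clip (a joint): hinge of the sprung steel clip, rad: 0 = shut at rest, 0.42 = tail down and level, 0.50 = its stop. Grows as the tail is pressed and the jaw rises. Pin along jig x at jig y 39, z 20 mm. From about 0.25 up the lift passes under the jaw; the jaw rests on the lift at about 0.17. A spring always shuts it: about 5 N on the middle of the tail holds it level; smooth steel, low friction
- clip_tail (a point): middle of the top of the clip's tail, 23 mm out from the pin, jig x -40 (jig y about 61 when down); moves with the clip. The tail is a plain plate, jig x -104..24, y 43 to 82 when down. At rest it slopes up outward at 0.42 rad (outer edge about 35 mm above the bench); at 0.42 it is level, top at z 17, 1 mm below the rail tops. A fingertip can slide along it in x
- clip_jaw (a point): underside of the clip's jaw nose, at its middle: jig x 20, y 6 mm, moves with the clip. The jaw is an arm 26 mm wide (jig x 7 to 33) that reaches over the lane from the hinge side, top about 32 mm above the bench when shut and 45 when open. Shut, the nose is 1.5 mm above the rail tops and blocks the lift
- heel_lift: black rubber heel lift lying in the lane on the rails, in front of the clip's jaw: D-shaped flat plate 56 wide x 57 x 7 mm, about 28 g, with three small nail heads. Origin at the centre of its underside. The round edge (its -y side, 28 mm from the origin) leads towards the end stop; the straight edge (its +y side, 28 mm from the origin) trails and is the one to push
- spare_lift: bystander: an equal heel lift, 7 mm thick, lying on the bench left of the jig, not to be moved. Origin at its underside centre
- spool: bystander: thread spool 40 mm across and 48 mm high, standing on the bench left of the jig. Origin at its underside centre
- polish: bystander: round shoe polish tin 71 mm across and 22 mm high on the bench to the right of the jig. Origin at its underside centre. Between it and the robot stands a desk lamp (foot at world x 0.49, y -0.18, arm almost upright to 0.78 m, then level to the left over the bench to the shade near world x 0.3, y 0.4, over 0.6 m up): keep the arm clear of it
There are look-alikes about, which are no part of the job. Leave any purple look-alike of the heel_lift alone.

How it is judged:
By the outcome, as a careful person would: the job done as asked, in the order asked, and still so for the second after the job is handed in, with the robot touching nothing.
It also fails if it takes over 45 s, if anything falls off the work surface, if the arm or the gripper's body presses on something with over 40 N, if the wrist force passes 120 N, or if a joint passes its speed limit or range.

ROBOT

A 7-joint arm with a two-finger parallel gripper is mounted at the origin on the work surface; the furniture and walls round the work are solid. World frame = base frame: x ahead of the robot, y to its left, z up, the work surface at z = 0. Lengths are in m, angles in rad, forces in N, time in s.
With the tool pointing down it reaches from about 0.425 to 0.875 m from the base axis. Payload 8.4 kg.
Tool frame: the origin (TCP) lies between the finger pads; the fingertips stand 19 mm ahead of it and the grasp point (between the pads) is the TCP; z points along the fingers, y is the line along which they close (so a half turn about z gives the same grasp; the last joint's range is limited). The gripper opens to 85 mm and grips with 20 to 120 N. Pads are 22 mm wide; open, the fingers measure 114 mm over their backs; the gripper's body (76 mm by 85 mm) begins 54 mm behind the grasp point. The pads swing forward as they close: fully open they stand 13 mm farther back than shut.
Start: joints at [1.109, 0.333, 0.04, 1.465, -0.013, 1.343, -0.059], TCP at [0.231, -0.608, 0.25] pointing down, gripper open.
Joint ranges: [-2.58, 2.58], [-0.38, 2.09], [-1.3, 1.39], [0.25, 2.4], [-1.5, 4.64], [0.08, 2.09], [-2.65, 2.65]. Speed limits (rad/s): [2.22, 2.22, 2.79, 2.79, 3.14, 3.14, 3.14].

INTERFACE

Orientations are given as a unit quaternion [x, y, z, w].
In Python, from workcell import telemetry, read_camera, robot gives the robot as it stands.
- The arm moves only by the tool jog_arm, never from a script. Its argument "commands" is a list of rows, each an object with "dp": the shift along the tool's x, y, z in m, a list of three; "rotation": the turn, a rotation vector about the tool's x, y, z in rad, a list of three. A call has 1 to 20 rows; each row is the pose to reach, as a shift and turn from the pose commanded when the call began, along the tool's axes at that moment; what a row does not reach only later rows make up. A row lasts 1/8 s, in which the tool goes at most 62.5 mm and 10.7 degrees, less where a joint would pass 70% of its speed; a pose out of reach is approached as far as the arm can. A call with a gripper value outside its range is refused whole. "fingers" is the gripper's target within -1 to 1 (fully open at 1, half-way at 0, shut at -1), set as the call begins (left out, the last holds). The fingers move at their own pace and stop on an object; "force" is the grip in N (left out, the last holds). Time passes only in rows, so rows that repeat a pose let the fingers close. It gives the time, the measured TCP pose, the force, the opening and the grip force at its end, in the units of the state.
- telemetry.observe(): the state, without advancing time (a new reading comes with each control period).
- read_camera(name): name is "scene" or "top" or "wrist"; returns a dict with "img" (384x512x3 uint8, red, green, blue), "mtx" (3x3 intrinsics, pixels), "k1" (the pictures are not rectified: a ray, as slopes to the right and down, at radius r is drawn at 1 + k1 r^2 times it, then the intrinsics apply), "origin" and "rotation" of the camera in the world; the wrist camera has in their place "hand_eye" (4x4, takes a point from camera to tool coordinates, whose origin is the TCP and whose axes are the flange's). Camera axes: x right, y down, z forward; pixel columns grow to the right and rows downward; lengths in m; the calibration is good to about 2 mm. A picture is of the moment at which its call begins: read the wrist's pose just before it. There is no depth.
- robot.finish_job(): hands the job in; it is judged then, once.
The state is a dict: "clock": time; "joint_pos": joint angles; "joint_vel": joint speeds; "joint_efforts": joint torques, N m; "ee_pos": TCP position; "ee_rot": TCP orientation; "contact_force": force on the tool from outside, world axes, zero at the start; "moment": the same for the moment, N m; "opening": finger opening in m; "finger_force": force on a finger pad.
Only numpy, scipy, OpenCV 4.12 (cv2) and the standard library are available. Lean on these libraries where they do the work, as an engineer would, in place of code of your own. Each camera call takes 0.05 s, during which the arm holds its last target. There are 200 camera calls.

## Working session

There is one attempt and no reset: what is moved stays moved. The work goes in short steps, Python scripts to look and compute and a tool call to move; the robot and the scene stay as the last step left them, time stands still between calls to the robot, and variables do not carry over. Pictures are saved under pics/ and viewed, at most 10 in all, crops included, and the job is handed in when it is done.

Besides the shell and the picture viewer there is one more tool, called after ">>>" as name(argument=value, ...), one argument or row to a line, values as JSON. jog_arm: Moves the arm, as the interface text tells. Its arguments: {"type":"object","properties":{"commands":{"type":"array"},"fingers":{"type":"number"},"force":{"type":"number"}},"required":["commands"]}

```bash
mkdir -p pics
cat > h.py <<'E'
import numpy as np, cv2
from workcell import telemetry, read_camera, robot
from scipy.spatial.transform import Rotation as R
def ray(c,uv,o=None,rot=None):
    m=np.array(c["mtx"]);d=np.array([(uv[0]-m[0,2])/m[0,0],(uv[1]-m[1,2])/m[1,1]])
    s=d.copy()
    for _ in range(20): s=d/(1+c["k1"]*(s@s))
    o=np.array(c["origin"]) if o is None else o; rot=np.array(c["rotation"]) if rot is None else rot
    if rot.shape!=(3,3): rot=R.from_quat(rot).as_matrix()
    return o,rot@np.array([s[0],s[1],1])
def onz(c,uv,z,**k):
    o,d=ray(c,uv,**k);return o+d*(z-o[2])/d[2]
def proj(c,p):
    rot=np.array(c["rotation"]); rot=rot if rot.shape==(3,3) else R.from_quat(rot).as_matrix()
    q=rot.T@(np.array(p)-np.array(c["origin"]));s=q[:2]/q[2];s=s*(1+c["k1"]*(s@s));m=np.array(c["mtx"])
    return np.array([m[0,0]*s[0]+m[0,2],m[1,1]*s[1]+m[1,2]])
E
python3 - <<'E'
from h import *
for n in("top","scene"):
    c=read_camera(n);cv2.imwrite(f"pics/{n}0.png",cv2.resize(c["img"][:,:,::-1],(800,600)))
    np.save(f"pics/{n}0.npy",c,allow_pickle=True);print(n,c["origin"],c["rotation"],c["mtx"],c["k1"])
print(telemetry.observe())
E
```

```text
top [0.39472348 0.15636008 1.06731902] [ 0.70714723 -0.70111715  0.07195515 -0.05656845] [[454.92582375   0.         251.35916651]
 [  0.         454.92582375 187.0907224 ]
 [  0.           0.           1.        ]] 0.018621786039350923
scene [-0.11721215  0.59565885  0.48211597] [-0.41114037  0.74282591 -0.46911238  0.24311897] [[393.79278545   0.         255.31625353]
 [  0.         393.79278545 197.60540025]
 [  0.           0.           1.        ]] -0.05702572859407358
{'clock': 0.1, 'joint_pos': array([ 1.10879749,  0.33386252,  0.03989547,  1.4661843 , -0.01336536,
        1.34329974, -0.05853152]), 'joint_vel': array([-8.46077406e-04, -2.89271317e-03,  1.27724886e-03, -1.23048178e-03,
       -3.31843080e-04,  2.59761347e-03,  3.54698568e-05]), 'joint_efforts': array([ 4.23825782e-03, -6.60012960e+01,  1.37006275e+00, -4.06471789e+01,
        1.68896728e-02,  9.02147032e-03,  7.70970189e-06]), 'ee_pos': array([ 0.23049812, -0.60734724,  0.24949539]), 'ee_rot': array([ 9.83597354e-01,  1.80376527e-01, -2.02945865e-04, -7.16096511e-04]), 'contact_force': array([ 0.15026502,  0.66031481, -1.16481713]), 'moment': array([ 0.04351748, -0.01293436,  0.04689022]), 'finger_force': 0.0, 'opening': 0.08561257996074151}
```

View pics/top0.png

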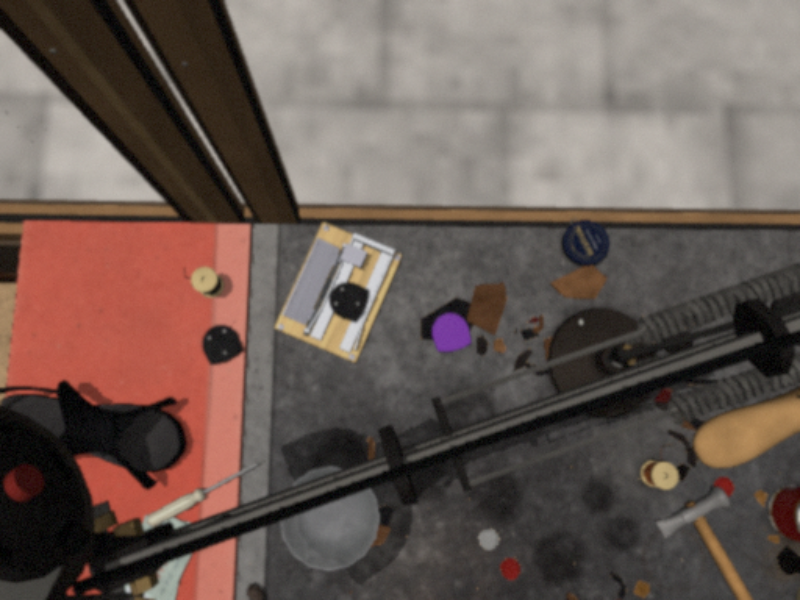

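View pics/scene0.png

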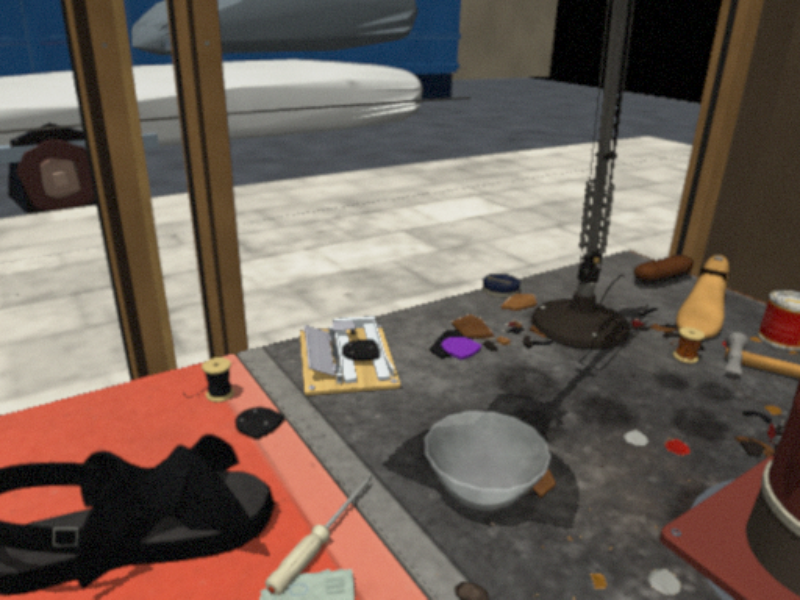

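The top view shows the jig at about (340,290): the foot corners are (322,222), (402,255), (355,360) and (276,326). The tail is on its left, the jaw at (353,255) and the black lift at (349,300). The purple lift at (452,332), the spare at (222,344) and the spool at (206,281) all stay put.

Run:
```python
from h import *
c=np.load("pics/top0.npy",allow_pickle=True).item();im=c["img"]
f=512/800
hsv=cv2.cvtColor(im,cv2.COLOR_RGB2HSV)
m=cv2.inRange(hsv,(12,80,110),(30,255,255))
roi=np.zeros_like(m);cv2.fillConvexPoly(roi,(np.array([[318,215],[410,250],[360,368],[268,330]])*f).astype(int),255)
m&=roi;m[:int(219*f)]=0
p=cv2.findNonZero(m);hull=cv2.convexHull(p)
P=np.array([onz(c,q,0.010)[:2] for q in hull[:,0].astype(float)],np.float32)
r=cv2.minAreaRect(P);print(r)
B=cv2.boxPoints(r);print(B)
b=cv2.inRange(hsv,(0,0,0),(179,255,60))&roi
n,l,s,ce=cv2.connectedComponentsWithStats(b);i=1+np.argmax(s[1:,4]);print(s[i],ce[i],onz(c,ce[i],.025))
cr=im[130:240,165:270,::-1];cv2.imwrite("pics/crop1.png",cv2.resize(cr,None,fx=5.4,fy=5.4,interpolation=cv2.INTER_CUBIC))
np.save("pics/foot.npy",B)
```

```text
((0.5913085341453552, 0.21627339720726013), (0.13437128067016602, 0.18072977662086487), 67.2711410522461)
[[0.48200247 0.1892195 ]
 [0.6486975  0.11939081]
 [0.7006146  0.24332729]
 [0.5339196  0.31315598]]
[212 181  23  24 394] [223.0786802  192.18274112] [0.57397041 0.19981297 0.025     ]
```

View pics/crop1.png

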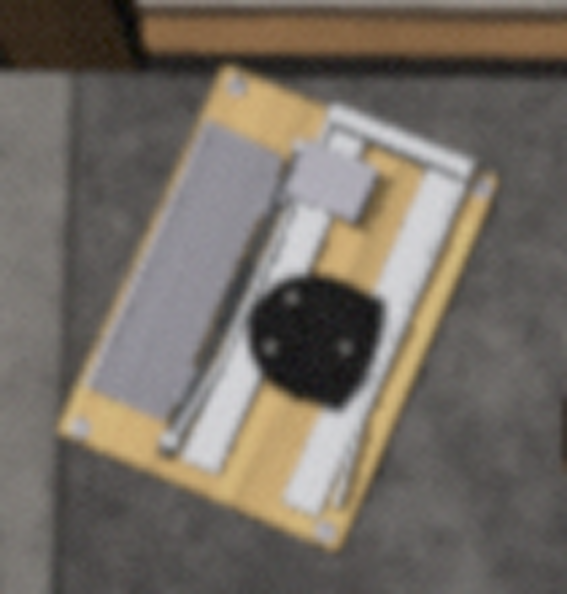

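The lift in the crop, at (320,340), may be yawed: its straight-looking edge runs (383,298) to (340,408). I'll check that with the wrist camera. First I'll draw the arm in, so that it can swing past the inside of the lamp post.

>>> jog_arm(
  commands=[
    {"dp": [0, -0.04, -0.02], "rotation": [0, 0, 0]},
    {"dp": [0, -0.09, -0.04], "rotation": [0, 0, 0]},
    {"dp": [0, -0.14, -0.06], "rotation": [0, 0, 0]},
    {"dp": [0, -0.19, -0.08], "rotation": [0, 0, 0]},
    {"dp": [0, -0.23, -0.1], "rotation": [0, 0, 0]},
    {"dp": [0, -0.25, -0.1], "rotation": [0, 0, 0]},
    {"dp": [0, -0.25, -0.1], "rotation": [0, 0, 0]},
  ],
)

```text
clock: 0.98
ee_pos: [0.1416, -0.3732, 0.3508]
ee_rot: [0.984, 0.18, 0.0, 0.001]
contact_force: [0.2, -0.7, -1.5]
opening: 0.0856
finger_force: 0.0
```

Run:
```python
from h import *
s=telemetry.observe();print(s['joint_pos'].round(3),s['ee_pos'],s['ee_rot'],s['contact_force'])
c=read_camera("scene");cv2.imwrite("pics/s1.png",c["img"][:,:,::-1])
c=read_camera("top");cv2.imwrite("pics/t1.png",c["img"][:,:,::-1])
print([onz(c,(600*.64,360*.64),0.01)])
a=np.hstack([cv2.imread("pics/s1.png"),cv2.imread("pics/t1.png")]);cv2.imwrite("pics/st1.png",cv2.resize(a,(800,300)))
```

```text
[ 1.096 -0.221  0.     1.847  0.     1.515 -0.111] [ 0.14162444 -0.37321749  0.35076176] [9.83585550e-01 1.80441144e-01 2.01835835e-04 6.47422457e-04] [ 0.24305332 -0.7336669  -1.47762781]
[array([ 0.4899578 , -0.17646862,  0.01      ])]
```

View pics/st1.png

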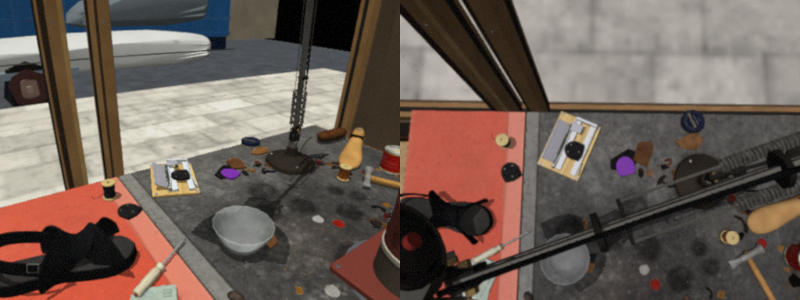

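The two views show the lamp post at world (0.49, -0.18) and nothing in the way at this radius. I'll swing round at r = 0.35 m and z = 0.2 m, turning the hand on the way.

>>> jog_arm(
  commands=[
    {"dp": [0, -0.02, 0.05], "rotation": [0, 0, 0]},
    {"dp": [0, -0.04, 0.1], "rotation": [0, 0, 0]},
    {"dp": [0, -0.05, 0.15], "rotation": [0, 0, 0]},
    {"dp": [0.039, -0.051, 0.15], "rotation": [0, 0, -0.17]},
    {"dp": [0.0775, -0.058, 0.15], "rotation": [0, 0, -0.34]},
    {"dp": [0.115, -0.0685, 0.15], "rotation": [0, 0, -0.51]},
    {"dp": [0.151, -0.083, 0.15], "rotation": [0, 0, -0.68]},
    {"dp": [0.1855, -0.102, 0.15], "rotation": [0, 0, -0.85]},
    {"dp": [0.217, -0.125, 0.15], "rotation": [0, 0, -1.02]},
    {"dp": [0.2466, -0.151, 0.15], "rotation": [0, 0, -1.19]},
    {"dp": [0.273, -0.18, 0.15], "rotation": [0, 0, -1.36]},
    {"dp": [0.2955, -0.2115, 0.15], "rotation": [0, 0, -1.53]},
    {"dp": [0.3146, -0.246, 0.15], "rotation": [0, 0, -1.7]},
    {"dp": [0.33, -0.282, 0.15], "rotation": [0, 0, -1.87]},
    {"dp": [0.341, -0.319, 0.15], "rotation": [0, 0, -2.04]},
    {"dp": [0.3475, -0.3576, 0.15], "rotation": [0, 0, -2.21]},
    {"dp": [0.35, -0.3966, 0.15], "rotation": [0, 0, -2.38]},
    {"dp": [0.35, -0.3966, 0.15], "rotation": [0, 0, -2.38]},
  ],
)

```text
clock: 3.32
ee_pos: [0.3282, 0.1234, 0.2002]
ee_rot: [0.195, 0.981, 0.0, -0.0]
contact_force: [0.3, -0.6, 0.2]
opening: 0.085
finger_force: 0.0
```

Run:
```python
from h import *
s=telemetry.observe();print(s['joint_pos'].round(3),s['ee_pos'],R.from_quat(s['ee_rot']).as_matrix().round(3),s['contact_force'])
c=read_camera("wrist");print(np.array(c['hand_eye']).round(4),c['mtx'])
```

```text
[ 0.267 -0.274 -0.626  2.156 -0.171  1.215  0.898] [0.32822722 0.12344375 0.2002007 ] [[-0.924  0.382 -0.001]
 [ 0.382  0.924  0.001]
 [ 0.001  0.001 -1.   ]] [ 0.31751583 -0.63601727  0.15206604]
[[-3.000e-04 -9.563e-01 -2.925e-01  7.480e-02]
 [ 1.000e+00 -5.000e-04  6.000e-04  3.000e-04]
 [-7.000e-04 -2.925e-01  9.563e-01 -1.232e-01]
 [ 0.000e+00  0.000e+00  0.000e+00  1.000e+00]] [[340.71967478   0.         253.21095493]
 [  0.         340.71967478 194.49023922]
 [  0.           0.           1.        ]]
```

>>> jog_arm(
  commands=[
    {"dp": [-0.035, 0.037, 0], "rotation": [0, 0, 0]},
    {"dp": [-0.07, 0.074, 0], "rotation": [0, 0, 0]},
    {"dp": [-0.105, 0.112, 0], "rotation": [0, 0, 0]},
    {"dp": [-0.14, 0.15, 0], "rotation": [0, 0, 0]},
    {"dp": [-0.172, 0.185, 0], "rotation": [0, 0, 0]},
    {"dp": [-0.172, 0.185, 0], "rotation": [0, 0, 0]},
    {"dp": [-0.172, 0.185, 0], "rotation": [0, 0, 0]},
  ],
  fingers=0.18,
)

```text
clock: 4.25
ee_pos: [0.5587, 0.2237, 0.1991]
ee_rot: [0.199, 0.98, -0.0, -0.001]
contact_force: [-1.0, -0.7, 0.3]
opening: 0.0504
finger_force: 0.0
```

Run:
```python
from h import *
s=telemetry.observe();print(s['ee_pos'],s['ee_rot'],s['contact_force'],s['opening'])
c=read_camera("wrist");c['s']=s;np.save("pics/w1.npy",c,allow_pickle=True);cv2.imwrite("pics/w1.png",cv2.resize(c["img"][:,:,::-1],(800,600)))
```

```text
[0.558736   0.22371409 0.19914808] [ 1.98998767e-01  9.79999094e-01 -2.90937208e-04 -1.08688251e-03] [-1.03409919 -0.68098982  0.3080722 ] 0.05041661743521679
```

View pics/w1.png

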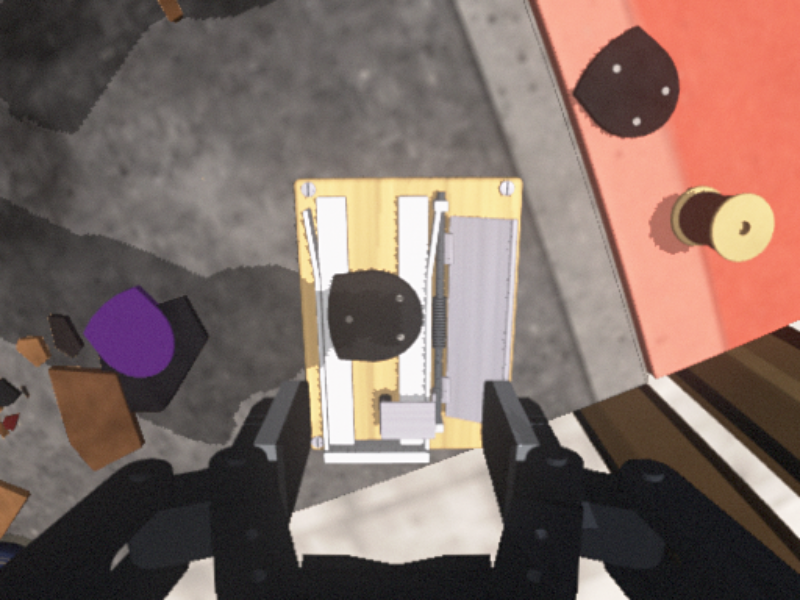

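The wrist view shows the lift at about (377,316) with its straight edge on the left, from (330,275) to (337,357). That edge faces jig −y, not backwards, so the lift lies about 90° turned. The stop is at (377,457), the jaw at (408,418) and the tail at (482,320). I'll measure it precisely.

```bash
cat >> h.py <<'E'
def wcam(c,s):
    Rt=R.from_quat(s['ee_rot']).as_matrix();H=np.array(c['hand_eye'])
    return dict(o=s['ee_pos']+Rt@H[:3,3],rot=Rt@H[:3,:3])
def foot(c,k,box,):
    hsv=cv2.cvtColor(c['img'],cv2.COLOR_RGB2HSV);m=cv2.inRange(hsv,(12,70,90),(30,255,255))
    r=np.zeros_like(m);x0,y0,x1,y1=box;r[y0:y1,x0:x1]=1;m*=r
    m=cv2.morphologyEx(m,cv2.MORPH_OPEN,np.ones((3,3)))
    h=cv2.convexHull(cv2.findNonZero(m))[:,0].astype(float)
    return np.array([onz(c,q,.01,**k)[:2] for q in h],np.float32)
E
python3 - <<'E'
from h import *
c=np.load("pics/w1.npy",allow_pickle=True).item();k=wcam(c,c['s'])
f=.64
P=foot(c,k,[int(285*f),int(170*f),int(535*f),int(375*f)])   # upper part of foot (corners at x=-125 visible)
def line(a,b,z=.01): 
    return onz(c,np.array(a)*f,z,**k)[:2],onz(c,np.array(b)*f,z,**k)[:2]
A=onz(c,np.array([295,179])*f,.01,**k)[:2];B=onz(c,np.array([522,179])*f,.01,**k)[:2]
print("corners (-125,-46),(-125,88):",A,B,np.linalg.norm(B-A))
r=cv2.minAreaRect(P);print(cv2.boxPoints(r))
# stop face ends (top z .028), tail edge
ft=np.load("pics/foot.npy");print(ft[0],ft[3])
uy=(ft[3]-ft[0]);uy/=np.linalg.norm(uy);ux=np.array([uy[1],-uy[0]])
O=ft.mean(0)-(-.035*ux+.021*uy);print("O",O,"ux",ux, np.degrees(np.arctan2(ux[1],ux[0])))
J=lambda p:np.round(1000*np.array([(p-O)@ux,(p-O)@uy]),1)
for n,q,z in(("c1",(295,179),.01),("c2",(522,179),.01),("stopL",(324,455),.028),("stopR",(430,455),.028),("tail in top",(452,217),.018),("tail out top",(516,219),.034),("railL",(318,197),.018),("railR",(428,197),.018),("railL",(328,443),.018),):
    print(n,J(onz(c,np.array(q)*f,z,**k)[:2]))
hsv=cv2.cvtColor(c['img'],cv2.COLOR_RGB2HSV);m=cv2.inRange(hsv,(0,0,0),(179,255,75));q=np.zeros_like(m);q[int(258*f):int(370*f),int(322*f):int(428*f)]=1;m*=q
m=cv2.morphologyEx(m,cv2.MORPH_CLOSE,np.ones((5,5)))
cs,_=cv2.findContours(m,0,2);C=max(cs,key=cv2.contourArea)[:,0].astype(float)
L=np.array([J(onz(c,p,.0245,**k)[:2]) for p in C]);print(len(L),L.min(0),L.max(0))
h=cv2.convexHull(L.astype(np.float32));print(cv2.approxPolyDP(h,1.5,True)[:,0])
for a in range(0,180,15):
    d=np.array([np.cos(np.radians(a)),np.sin(np.radians(a))]);v=L@d;print(a,round(v.min(),1),round(v.max(),1),round(np.ptp(v),1))
E
```

```text
corners (-125,-46),(-125,88): [0.48544564 0.19190767] [0.53655914 0.31288908] 0.1313358002282887
[[0.48409513 0.19121604]
 [0.5976998  0.14361809]
 [0.64902914 0.2661286 ]
 [0.5354244  0.31372654]]
[0.48200247 0.1892195 ] [0.5339196  0.31315598]
O [0.6154768 0.1833812] ux [ 0.9223437  -0.38637063] -22.728855
c1 [-123.2  -42.4]
c2 [-122.8   89. ]
stopL [ 47.9 -30.8]
stopR [48. 37.]
tail in top [-101.8   47.9]
tail out top [-102.9   81.2]
railL [-113.5  -28.3]
railR [-113.1   34.1]
railL [ 45.2 -29.3]
89 [-71.3 -24.5] [-17.9  30. ]
[[-26.   22.7]
 [-39.8  30. ]
 [-51.4  29. ]
 [-61.9  23.5]
 [-71.2   7.3]
 [-69.5 -18.9]
 [-58.3 -22.9]
 [-41.  -24.5]
 [-19.  -18.9]
 [-17.9   7.6]]
0 -71.3 -17.9 53.4
15 -72.0 -15.3 56.7
30 -69.6 -10.5 59.2
45 -62.5 -2.3 60.2
60 -51.4 7.4 58.9
75 -37.2 18.7 55.9
90 -24.5 30.0 54.5
105 -14.3 41.3 55.6
120 -6.9 51.7 58.6
135 0.1 60.5 60.4
150 7.0 66.4 59.4
165 13.5 70.7 57.2
```

The wrist camera puts the jig about 2–3 mm from the top camera's estimate. It also confirms that the straight edge faces −y. I'll first spin the lift clockwise by pushing its front edge backwards near y −21, out into the flare, then square it up. I'll position the hand for that with the other finger outside the lane.

>>> jog_arm(
  commands=[
    {"dp": [-0.036, -0.032, 0], "rotation": [0, 0, 0]},
    {"dp": [-0.072, -0.065, 0], "rotation": [0, 0, 0]},
    {"dp": [-0.072, -0.065, 0.05], "rotation": [0, 0, 0]},
    {"dp": [-0.072, -0.065, 0.1], "rotation": [0, 0, 0]},
    {"dp": [-0.072, -0.065, 0.139], "rotation": [0, 0, 0]},
    {"dp": [-0.072, -0.065, 0.139], "rotation": [0, 0, 0]},
    {"dp": [-0.072, -0.065, 0.139], "rotation": [0, 0, 0]},
  ],
)

```text
clock: 5.18
ee_pos: [0.6006, 0.1369, 0.0634]
ee_rot: [0.198, 0.98, 0.0, 0.001]
contact_force: [-0.7, -0.3, 0.5]
opening: 0.0502
finger_force: 0.0
```

Run:
```python
from h import *
s=telemetry.observe();print(s['ee_pos'],s['ee_rot'],s['contact_force'],s['opening'])
c=read_camera("wrist");c['s']=s;np.save("pics/w2.npy",c,allow_pickle=True);cv2.imwrite("pics/w2.png",cv2.resize(c["img"][:,:,::-1],(800,600)))
```

```text
[0.60061448 0.13686239 0.06344485] [1.98286725e-01 9.80143382e-01 3.12167449e-04 1.10812543e-03] [-0.66423255 -0.25123917  0.48564236] 0.05019829867428433
```

View pics/w2.png

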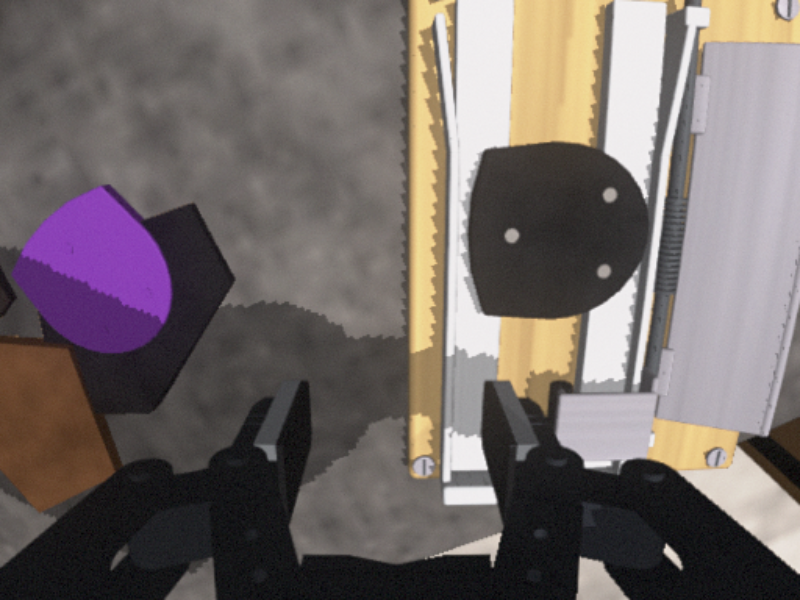

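The near view shows the lift at (560,232) with its straight edge on the left, between corners (485,150) and (485,315). The right finger, about (510,420), is in front of it and clear of the jaw at (605,427). I'll lower it and touch off on the rail.

>>> jog_arm(
  commands=[
    {"dp": [0, -0.002, 0.012], "rotation": [0, 0, 0]},
    {"dp": [0, -0.002, 0.022], "rotation": [0, 0, 0]},
    {"dp": [0, -0.002, 0.025], "rotation": [0, 0, 0]},
    {"dp": [0, -0.002, 0.025], "rotation": [0, 0, 0]},
  ],
)

```text
clock: 5.72
ee_pos: [0.5989, 0.1351, 0.036]
ee_rot: [0.198, 0.98, -0.0, -0.0]
contact_force: [-0.5, 0.3, 0.6]
opening: 0.0508
finger_force: 0.0
```

>>> jog_arm(
  commands=[
    {"dp": [0, 0, 0.002], "rotation": [0, 0, 0]},
    {"dp": [0, 0, 0.002], "rotation": [0, 0, 0]},
  ],
)

```text
clock: 5.98
ee_pos: [0.5992, 0.1351, 0.0344]
ee_rot: [0.198, 0.98, 0.0, 0.0]
contact_force: [0.5, 0.8, -0.0]
opening: 0.0508
finger_force: 0.0
```

>>> jog_arm(
  commands=[
    {"dp": [0, 0, 0.002], "rotation": [0, 0, 0]},
    {"dp": [0, 0, 0.002], "rotation": [0, 0, 0]},
  ],
)

```text
clock: 6.22
ee_pos: [0.5994, 0.1353, 0.034]
ee_rot: [0.198, 0.98, -0.0, 0.0]
contact_force: [-6.1, -1.9, 15.2]
opening: 0.0505
finger_force: 7.7
```

>>> jog_arm(
  commands=[
    {"dp": [0, 0, -0.0035], "rotation": [0, 0, 0]},
    {"dp": [0.005, 0, -0.0035], "rotation": [0, 0, 0]},
    {"dp": [0.01, 0, -0.0035], "rotation": [0, 0, 0]},
    {"dp": [0.015, 0, -0.0035], "rotation": [0, 0, 0]},
    {"dp": [0.02, 0, -0.0035], "rotation": [0, 0, 0]},
    {"dp": [0.025, 0, -0.0035], "rotation": [0, 0, 0]},
    {"dp": [0.03, 0, -0.0035], "rotation": [0, 0, 0]},
    {"dp": [0.035, 0, -0.0035], "rotation": [0, 0, 0]},
    {"dp": [0.035, 0, -0.0035], "rotation": [0, 0, 0]},
  ],
)

```text
clock: 7.35
ee_pos: [0.5665, 0.1486, 0.0358]
ee_rot: [0.198, 0.98, -0.0, -0.0]
contact_force: [0.6, -0.7, 0.1]
opening: 0.0506
finger_force: 0.1
```

Run:
```python
from h import *
s=telemetry.observe();print(s['ee_pos'],s['contact_force'])
c=read_camera("wrist");cv2.imwrite("pics/w3.png",cv2.resize(c["img"][:,:,::-1],(640,480)))
```

```text
[0.56649017 0.14863265 0.03582515] [ 0.5946644  -0.70159749  0.08857474]
```

View pics/w3.png

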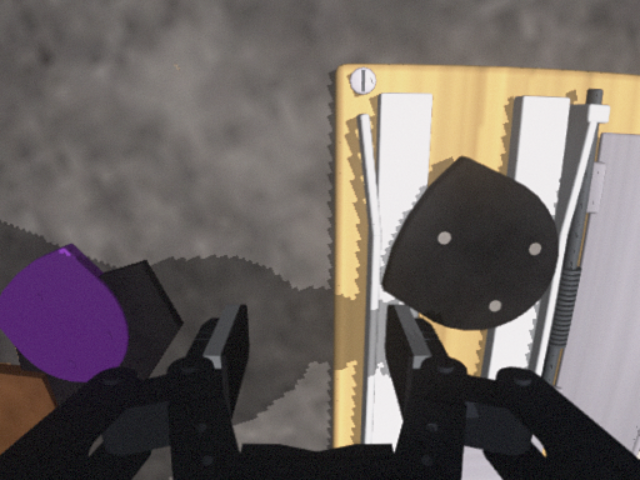

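The lift has turned about 30° the right way and is moving into the flare; its straight edge now runs (383,288) to (463,158). Pushing on.

>>> jog_arm(
  commands=[
    {"dp": [0.005, 0, 0], "rotation": [0, 0, 0]},
    {"dp": [0.01, 0, 0], "rotation": [0, 0, 0]},
    {"dp": [0.015, 0, 0], "rotation": [0, 0, 0]},
    {"dp": [0.02, 0, 0], "rotation": [0, 0, 0]},
    {"dp": [0.025, 0, 0], "rotation": [0, 0, 0]},
    {"dp": [0.025, 0, 0], "rotation": [0, 0, 0]},
  ],
)

```text
clock: 8.15
ee_pos: [0.5429, 0.1558, 0.0356]
ee_rot: [0.199, 0.98, -0.002, -0.0]
contact_force: [-2.9, -9.4, 4.6]
opening: 0.0499
finger_force: 4.8
```

Run:
```python
from h import *
s=telemetry.observe();print(s['ee_pos'],s['contact_force'])
c=read_camera("wrist");cv2.imwrite("pics/w4.png",cv2.resize(c["img"][:,:,::-1],(640,480)))
```

```text
[0.54294797 0.15575902 0.0355729 ] [-2.94115782 -9.42318966  4.61872672]
```

View pics/w4.png

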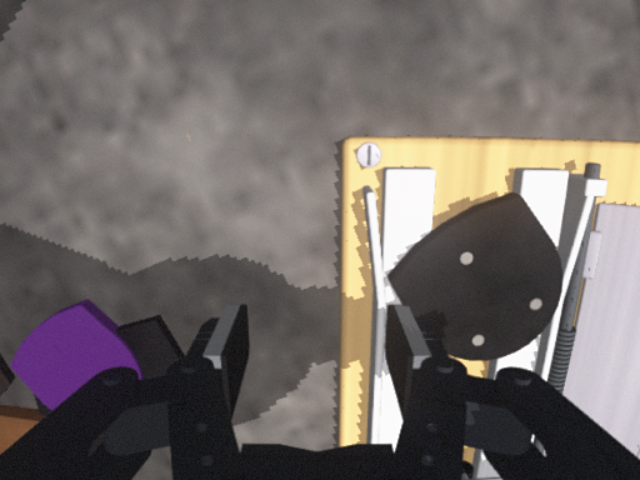

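Now it's about 60° round, with the straight edge from (390,272) to (517,195) and the leading corner at the guide. Next I'll square it up by pushing both fingertips forward against the straight edge from behind.

>>> jog_arm(
  commands=[
    {"dp": [-0.006, 0.002, 0], "rotation": [0, 0, 0]},
    {"dp": [-0.006, 0.002, -0.04], "rotation": [0, 0, 0]},
    {"dp": [0.02, 0.02, -0.08], "rotation": [0, 0, 0]},
    {"dp": [0.05, 0.04, -0.08], "rotation": [0, 0, 0]},
    {"dp": [0.0685, 0.0535, -0.08], "rotation": [0, 0, 0]},
    {"dp": [0.0685, 0.0535, -0.08], "rotation": [0, 0, 0]},
    {"dp": [0.0685, 0.0535, -0.05], "rotation": [0, 0, 0]},
    {"dp": [0.0685, 0.0535, -0.05], "rotation": [0, 0, 0]},
  ],
  fingers=-0.39,
)

```text
clock: 9.2
ee_pos: [0.5007, 0.2327, 0.084]
ee_rot: [0.199, 0.98, -0.001, -0.002]
contact_force: [-0.5, -0.6, 0.7]
opening: 0.0262
finger_force: 0.0
```

Run:
```python
from h import *
s=telemetry.observe();print(s['ee_pos'],s['opening'],s['contact_force'])
O=np.array([.6154768,.1833812]);ux=np.array([.9223437,-.3863706]);uy=np.array([.3863706,.9223437])
d=s['ee_pos'][:2]-O;print("true jig",1000*d@ux-2,1000*d@uy-2.8)
c=read_camera("wrist");c['s']=s;k=wcam(c,s);np.save("pics/w5.npy",c,allow_pickle=True)
hsv=cv2.cvtColor(c['img'],cv2.COLOR_RGB2HSV)
J=lambda p:np.round(1000*np.array([(p-O)@ux,(p-O)@uy])-[2,2.8],1)
m=cv2.inRange(hsv,(0,0,0),(179,255,75));n,l,st,ce=cv2.connectedComponentsWithStats(m)
for i in range(1,n):
    if st[i,4]>1500: print(st[i],ce[i],J(onz(c,ce[i],.025,**k)[:2]))
cv2.imwrite("pics/w5.png",c["img"][:,:,::-1])
```

```text
[0.50068482 0.23270357 0.08404526] 0.026160101530217746 [-0.49951993 -0.55157801  0.67853918]
true jig -126.93437478898583 -1.6600722146464635
[  22    0  160   73 7646] [110.16400732  28.82226001] [-234.4  -73.9]
[    0   241   512   143 37776] [250.49608217 334.89233905] [-50.3  -3.5]
```

View pics/w5.png

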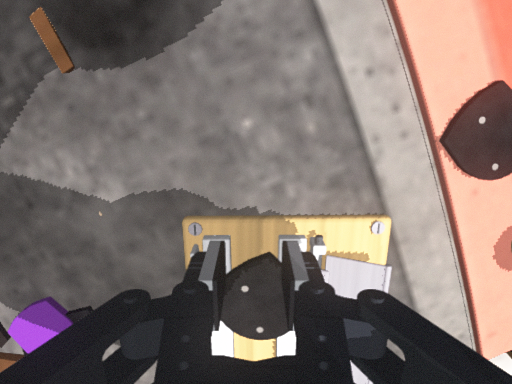

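The lift is between the fingers, with its trailing corner at (268,253) and the straight edge going down-left from it. That corner is still near the centre line, so I'll push it sideways (+y) first. Measuring the edge.

Run:
```python
from h import *
c=np.load("pics/w5.npy",allow_pickle=True).item();k=wcam(c,c['s'])
O=np.array([.6154768,.1833812]);ux=np.array([.9223437,-.3863706]);uy=np.array([.3863706,.9223437])
J=lambda p:np.round(1000*np.array([(p-O)@ux,(p-O)@uy])-[2,2.8],1)
g=c['img'].max(2)
for u in range(228,284,6):
    col=g[235:300,u]; v=235+np.argmax(col<75); print(u,v,J(onz(c,(u,v),.025,**k)[:2]))
for n,q,z in(("c1",(184,218),.01),("c2",(391,216),.01),("railL mid",(215.5,237),.018),("railR mid",(290,237),.018)): print(n,J(onz(c,q,z,**k)[:2]))
# finger tips inner corners at tool y +-13
```

```text
228 273 [-96.5 -16.8]
234 268 [-99.9 -13.1]
240 265 [-101.9   -9.5]
246 261 [-104.6   -5.8]
252 258 [-106.6   -2.2]
258 256 [-107.9    1.3]
264 254 [-109.2    4.9]
270 253 [-109.9    8.4]
276 259 [-105.9   12.1]
282 257 [-107.2   15.6]
c1 [-126.4  -44.5]
c2 [-127.2   85.1]
railL mid [-117.1  -24.3]
railR mid [-117.    20.8]
```

>>> jog_arm(
  commands=[
    {"dp": [0, -0.024, 0], "rotation": [0, 0, 0]},
    {"dp": [-0.011, -0.048, 0], "rotation": [0, 0, 0]},
    {"dp": [-0.011, -0.048, 0], "rotation": [0, 0, 0]},
    {"dp": [-0.011, -0.048, 0.025], "rotation": [0, 0, 0]},
    {"dp": [-0.011, -0.048, 0.04], "rotation": [0, 0, 0]},
    {"dp": [-0.011, -0.048, 0.0485], "rotation": [0, 0, 0]},
    {"dp": [-0.011, -0.048, 0.0485], "rotation": [0, 0, 0]},
  ],
  fingers=0.18,
)

```text
clock: 10.12
ee_pos: [0.4927, 0.1861, 0.0371]
ee_rot: [0.198, 0.98, -0.0, -0.0]
contact_force: [0.1, 0.4, 0.1]
opening: 0.05
finger_force: 0.0
```

>>> jog_arm(
  commands=[
    {"dp": [0, 0.004, 0], "rotation": [0, 0, 0]},
    {"dp": [0, 0.008, 0], "rotation": [0, 0, 0]},
    {"dp": [0, 0.012, 0], "rotation": [0, 0, 0]},
    {"dp": [0, 0.016, 0], "rotation": [0, 0, 0]},
    {"dp": [0, 0.02, 0], "rotation": [0, 0, 0]},
    {"dp": [0, 0.024, 0], "rotation": [0, 0, 0]},
    {"dp": [0, 0.024, 0], "rotation": [0, 0, 0]},
  ],
)

```text
clock: 11.0
ee_pos: [0.5023, 0.2083, 0.0373]
ee_rot: [0.198, 0.98, 0.0, -0.0]
contact_force: [0.4, -0.9, -0.5]
opening: 0.0503
finger_force: 0.0
```

```bash
cat > edge.py <<'E'
from h import *
s=telemetry.observe();c=read_camera("wrist");c['s']=s;k=wcam(c,s);np.save("pics/last.npy",c,allow_pickle=True)
cv2.imwrite("pics/last.png",c["img"][:,:,::-1])
O=np.array([.6154768,.1833812]);ux=np.array([.9223437,-.3863706]);uy=np.array([.3863706,.9223437])
off=np.array([.5,1.5])
J=lambda p:np.round(1000*np.array([(p-O)@ux,(p-O)@uy])-off,1)
print("tcp",J(s['ee_pos'][:2]),s['ee_pos'][2].round(4),s['contact_force'].round(1),s['opening'].round(4))
# dark pixels on the z=.025 plane inside the lane, rear edge per column y
g=c['img'].max(2);v,u=np.mgrid[0:384,0:512]
from_cam=lambda y:None
K=np.array(c['mtx']);Rw=k['rot'];o=k['o']
def px(x,y,z):
    p=np.r_[O+ux*(x+off[0])/1000+uy*(y+off[1])/1000,z];q=Rw.T@(p-o);t=q[:2]/q[2];t=t*(1+c['k1']*(t@t));return K[:2,:2]@t+K[:2,2]
for y in range(-28,33,4):
    r=[]
    for x in np.arange(-130,20,1.):
        a=px(x,y,.025);i,j=int(round(a[1])),int(round(a[0]))
        r.append(g[i,j]<75 if 0<=i<384 and 0<=j<512 else False)
    r=np.array(r).astype(int);e=np.flatnonzero(np.diff(np.r_[0,r,0]));print(y,[(int(p)-130,int(q)-130) for p,q in zip(e[::2],e[1::2]) if q-p>4])
E
python3 edge.py
```

```text
Traceback (most recent call last):
  File "edge.py", line 7, in <module>
    print("tcp",J(s['ee_pos'][:2]),s['ee_pos'][2].round(4),s['contact_force'].round(1),s['opening'].round(4))
                                                                                       ^^^^^^^^^^^^^^^^^^
AttributeError: 'float' object has no attribute 'round'
```

```bash
sed -i "s/,s\['opening'\].round(4))/,s['opening'])/" edge.py; python3 edge.py
```

```text
tcp [-114.5  -22.5] 0.0373 [-0.9 -0.8 -0.3] 0.050401978832016914
-28 [(-85, -77), (-60, -44)]
-24 [(-89, -68), (-59, -44)]
-20 [(-94, -44)]
-16 [(-97, -44)]
-12 [(-99, -44)]
-8 [(-102, -44)]
-4 [(-103, -88), (-83, -44)]
0 [(-105, -44)]
4 [(-125, -44)]
8 [(-116, -43)]
12 [(-108, -43)]
16 [(-119, -113), (-99, -43)]
20 [(-113, -43)]
24 [(-107, -43)]
28 [(-97, -43)]
32 [(-100, -42)]
```

>>> jog_arm(
  commands=[
    {"dp": [0, 0.002, 0.001], "rotation": [0, 0, 0]},
    {"dp": [-0.004, 0.002, 0.001], "rotation": [0, 0, 0]},
    {"dp": [-0.008, 0.002, 0.001], "rotation": [0, 0, 0]},
    {"dp": [-0.012, 0.002, 0.001], "rotation": [0, 0, 0]},
    {"dp": [-0.016, 0.002, 0.001], "rotation": [0, 0, 0]},
    {"dp": [-0.018, 0.002, 0.001], "rotation": [0, 0, 0]},
    {"dp": [-0.018, 0.002, 0.001], "rotation": [0, 0, 0]},
  ],
)

```text
clock: 11.98
ee_pos: [0.5198, 0.2026, 0.0363]
ee_rot: [0.198, 0.98, 0.0, -0.0]
contact_force: [0.1, -0.5, 0.4]
opening: 0.0502
finger_force: 0.0
```

```bash
python3 edge.py
```

```text
tcp [-96.2 -20.7] 0.0363 [ 0.1 -0.5  0.4] 0.05020408934907973
-28 [(-75, -58), (-44, -27)]
-24 [(-78, -45), (-42, -27)]
-20 [(-80, -27)]
-16 [(-82, -27)]
-12 [(-84, -27)]
-8 [(-86, -27)]
-4 [(-87, -72), (-67, -27)]
0 [(-88, -27)]
4 [(-89, -26)]
8 [(-102, -26)]
12 [(-94, -26)]
16 [(-81, -26)]
20 [(-99, -90), (-86, -26)]
24 [(-92, -55), (-53, -26)]
28 [(-86, -81), (-79, -25)]
32 [(-84, -25)]
```

>>> jog_arm(
  commands=[
    {"dp": [-0.004, 0.001, 0], "rotation": [0, 0, 0]},
    {"dp": [-0.008, 0.002, 0], "rotation": [0, 0, 0]},
    {"dp": [-0.012, 0.003, 0], "rotation": [0, 0, 0]},
    {"dp": [-0.012, 0.003, 0], "rotation": [0, 0, 0]},
  ],
)

```text
clock: 12.52
ee_pos: [0.5323, 0.2007, 0.0363]
ee_rot: [0.198, 0.98, 0.0, 0.0]
contact_force: [0.5, 0.7, 0.3]
opening: 0.0505
finger_force: 0.0
```

```bash
python3 edge.py
```

```text
tcp [-83.9 -17.7] 0.0363 [0.5 0.7 0.3] 0.05050961381460725
-28 [(-67, -45), (-32, -15)]
-24 [(-69, -15)]
-20 [(-71, -15)]
-16 [(-73, -15)]
-12 [(-74, -15)]
-8 [(-75, -14)]
-4 [(-75, -61), (-56, -14)]
0 [(-76, -14)]
4 [(-76, -14)]
8 [(-94, -14)]
12 [(-88, -14)]
16 [(-79, -14)]
20 [(-89, -84), (-69, -14)]
24 [(-85, -75), (-73, -14)]
28 [(-79, -13)]
32 [(-73, -13)]
```

>>> jog_arm(
  commands=[
    {"dp": [-0.003, 0.001, 0], "rotation": [0, 0, 0]},
    {"dp": [-0.006, 0.002, 0], "rotation": [0, 0, 0]},
    {"dp": [-0.006, 0.002, 0], "rotation": [0, 0, 0]},
    {"dp": [0.008, 0, 0], "rotation": [0, 0, 0]},
    {"dp": [0.008, 0, -0.025], "rotation": [0, 0, 0]},
    {"dp": [0.008, 0.018, -0.025], "rotation": [0, 0, 0]},
    {"dp": [0.008, 0.018, -0.025], "rotation": [0, 0, 0]},
    {"dp": [0.008, 0.018, -0.025], "rotation": [0, 0, 0]},
  ],
  fingers=0.18,
)

```text
clock: 13.58
ee_pos: [0.5307, 0.2205, 0.0605]
ee_rot: [0.198, 0.98, -0.0, -0.001]
contact_force: [-0.3, -0.8, -1.5]
opening: 0.0507
finger_force: 0.0
```

>>> jog_arm(
  commands=[
    {"dp": [0, 0, 0], "rotation": [0, 0, 0]},
    {"dp": [0, 0, 0], "rotation": [0, 0, 0]},
    {"dp": [0, 0, 0], "rotation": [0, 0, 0]},
    {"dp": [0, 0, 0.012], "rotation": [0, 0, 0]},
    {"dp": [0, 0, 0.0225], "rotation": [0, 0, 0]},
    {"dp": [0, 0, 0.0225], "rotation": [0, 0, 0]},
  ],
  fingers=-0.39,
)

```text
clock: 14.32
ee_pos: [0.531, 0.2204, 0.0377]
ee_rot: [0.198, 0.98, -0.0, -0.001]
contact_force: [0.6, 0.2, -0.1]
opening: 0.026
finger_force: 0.0
```

```bash
python3 edge.py
```

```text
tcp [-92.7  -0. ] 0.0377 [ 0.6  0.2 -0.1] 0.02601212154562032
-28 [(-94, -22)]
-24 [(-99, -89), (-84, -22)]
-20 [(-79, -22)]
-16 [(-96, -22)]
-12 [(-70, -22)]
-8 [(-70, -22)]
-4 [(-72, -56), (-52, -22)]
0 [(-72, -55), (-54, -22)]
4 [(-72, -22)]
8 [(-72, -22)]
12 [(-71, -22)]
16 [(-97, -22)]
20 [(-79, -58), (-56, -22)]
24 [(-99, -92), (-84, -22)]
28 [(-96, -91), (-90, -22)]
32 [(-86, -21)]
```

>>> jog_arm(
  commands=[
    {"dp": [-0.006, 0, 0], "rotation": [0, 0, 0]},
    {"dp": [-0.011, 0, 0], "rotation": [0, 0, 0]},
    {"dp": [-0.016, 0, 0], "rotation": [0, 0, 0]},
    {"dp": [-0.02, 0, 0], "rotation": [0, 0, 0]},
    {"dp": [-0.022, 0, 0], "rotation": [0, 0, 0]},
    {"dp": [-0.022, 0, 0], "rotation": [0, 0, 0]},
    {"dp": [-0.01, 0, 0], "rotation": [0, 0, 0]},
    {"dp": [0, 0, 0], "rotation": [0, 0, 0]},
    {"dp": [0, 0, -0.04], "rotation": [0, 0, 0]},
    {"dp": [0.015, 0, -0.07], "rotation": [0, 0, 0]},
    {"dp": [0.015, 0.032, -0.07], "rotation": [0, 0, 0]},
    {"dp": [0.015, 0.032, -0.07], "rotation": [0, 0, 0]},
  ],
)

```text
clock: 15.88
ee_pos: [0.5294, 0.2585, 0.1095]
ee_rot: [0.197, 0.981, 0.001, 0.0]
contact_force: [-0.1, 0.6, -0.8]
opening: 0.0261
finger_force: 0.0
```

```bash
python3 edge.py | head -1
python3 - <<'E'
import cv2
a=cv2.imread('pics/last.png');cv2.imwrite('pics/v10.png',cv2.resize(a,(800,600)))
E
```

```text
tcp [-108.9   34.5] 0.1095 [-0.1  0.6 -0.8] 0.02606908997416917
```

View pics/v10.png

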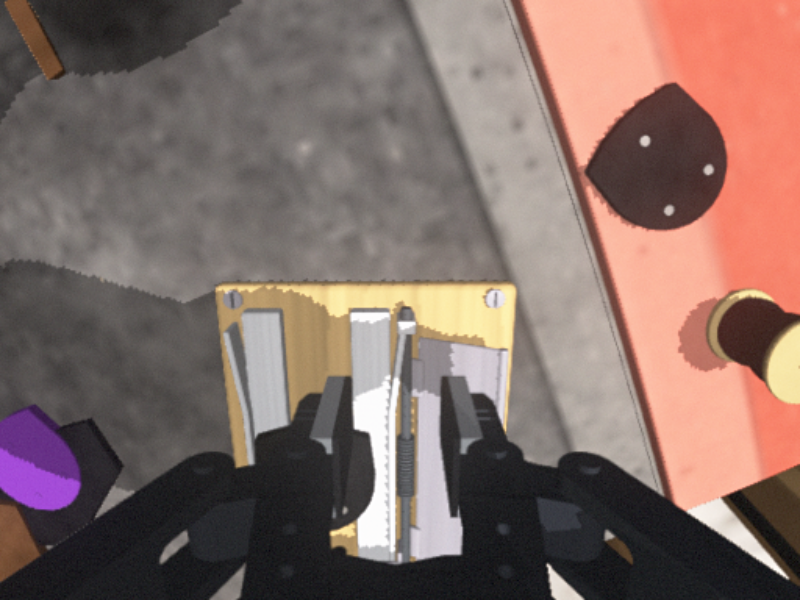

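The last picture shows the lane behind the lift clear and the clip, spare lift and spool undisturbed. Now I'll take up the press-and-push stance: opening 50 mm, one finger on the lane's centre and the other over the tail.

>>> jog_arm(
  commands=[
    {"dp": [-0.02, -0.001, 0], "rotation": [0, 0, 0]},
    {"dp": [-0.02, -0.001, 0], "rotation": [0, 0, 0]},
    {"dp": [-0.02, -0.001, 0], "rotation": [0, 0, 0]},
    {"dp": [-0.02, -0.001, 0.03], "rotation": [0, 0, 0]},
    {"dp": [-0.02, -0.001, 0.045], "rotation": [0, 0, 0]},
    {"dp": [-0.02, -0.001, 0.045], "rotation": [0, 0, 0]},
  ],
  fingers=0.18,
)

```text
clock: 16.68
ee_pos: [0.5472, 0.2468, 0.0628]
ee_rot: [0.198, 0.98, -0.001, -0.001]
contact_force: [0.3, -0.2, 0.0]
opening: 0.0509
finger_force: 0.0
```

```bash
python3 edge.py
```

```text
tcp [-88.   30.6] 0.0628 [ 0.3 -0.2  0. ] 0.050918994242182776
-28 [(-61, 11)]
-24 [(-66, 11)]
-20 [(-73, 10)]
-16 [(-78, -68), (-60, 10)]
-12 [(-81, -76), (-56, 10)]
-8 [(-71, 10)]
-4 [(-80, 10)]
0 [(-87, 10)]
4 [(-65, 10)]
8 [(-64, -20), (-16, 10)]
12 [(-63, -20), (-17, 9)]
16 [(-63, 9)]
20 [(-62, -18), (-12, 9)]
24 [(-49, -27), (-10, 9)]
28 [(-9, 9)]
32 [(-9, 9)]
```

>>> jog_arm(
  commands=[
    {"dp": [0, 0.001, 0.01], "rotation": [0, 0, 0]},
    {"dp": [0, 0.001, 0.018], "rotation": [0, 0, 0]},
    {"dp": [0, 0.001, 0.024], "rotation": [0, 0, 0]},
    {"dp": [0, 0.001, 0.0285], "rotation": [0, 0, 0]},
    {"dp": [0, 0.001, 0.0285], "rotation": [0, 0, 0]},
    {"dp": [0, 0.001, 0.0285], "rotation": [0, 0, 0]},
  ],
)

```text
clock: 17.48
ee_pos: [0.5486, 0.2483, 0.0357]
ee_rot: [0.198, 0.98, 0.0, 0.0]
contact_force: [-0.4, 0.3, 3.3]
opening: 0.0507
finger_force: 1.8
```

```bash
python3 edge.py|sed -n '1p;8,13p'
```

```text
tcp [-87.2  32.6] 0.0357 [-0.4  0.3  3.3] 0.05066844839955761
-4 [(-93, -87), (-73, -18)]
0 [(-84, -18)]
4 [(-93, -18)]
8 [(-98, -77), (-65, -18)]
12 [(-64, -18)]
16 [(-64, -18)]
```

>>> jog_arm(
  commands=[
    {"dp": [0, -0.001, 0.0015], "rotation": [0, 0, 0]},
    {"dp": [0, -0.001, 0.003], "rotation": [0, 0, 0]},
    {"dp": [0, -0.001, 0.003], "rotation": [0, 0, 0]},
  ],
)

```text
clock: 17.9
ee_pos: [0.5483, 0.2473, 0.0325]
ee_rot: [0.198, 0.98, 0.0, 0.0]
contact_force: [-0.5, 0.5, 5.8]
opening: 0.0502
finger_force: 2.8
```

>>> jog_arm(
  commands=[
    {"dp": [-0.005, 0, 0], "rotation": [0, 0, 0]},
    {"dp": [-0.01, 0, 0], "rotation": [0, 0, 0]},
    {"dp": [-0.015, 0, 0], "rotation": [0, 0, 0]},
    {"dp": [-0.02, 0, 0], "rotation": [0, 0, 0]},
    {"dp": [-0.025, 0, 0], "rotation": [0, 0, 0]},
    {"dp": [-0.03, 0, 0], "rotation": [0, 0, 0]},
    {"dp": [-0.035, 0, 0], "rotation": [0, 0, 0]},
    {"dp": [-0.04, 0, 0], "rotation": [0, 0, 0]},
    {"dp": [-0.044, 0, 0], "rotation": [0, 0, 0]},
    {"dp": [-0.044, 0, 0], "rotation": [0, 0, 0]},
  ],
)

```text
clock: 19.15
ee_pos: [0.5888, 0.2301, 0.0324]
ee_rot: [0.198, 0.98, 0.0, -0.0]
contact_force: [-1.3, 0.1, 7.2]
opening: 0.0505
finger_force: 3.0
```

```bash
python3 edge.py
```

```text
tcp [-43.2  31.2] 0.0324 [-1.3  0.1  7.2] 0.050529547223596795
-28 [(-63, 20)]
-24 [(-31, 20)]
-20 [(-33, 20)]
-16 [(-35, 20)]
-12 [(-42, 20)]
-8 [(-48, -36), (-35, 20)]
-4 [(-51, -36), (-31, 20)]
0 [(-54, 20)]
4 [(-56, 20)]
8 [(-36, 20)]
12 [(-36, 20)]
16 [(-35, 20)]
20 [(-33, 20)]
24 [(-24, 2), (5, 20)]
28 [(6, 20)]
32 [(7, 20)]
```

>>> jog_arm(
  commands=[
    {"dp": [-0.004, 0, 0], "rotation": [0, 0, 0]},
    {"dp": [-0.008, 0, 0], "rotation": [0, 0, 0]},
    {"dp": [-0.012, 0, 0], "rotation": [0, 0, 0]},
    {"dp": [-0.016, 0, 0], "rotation": [0, 0, 0]},
    {"dp": [-0.02, 0, 0], "rotation": [0, 0, 0]},
    {"dp": [-0.022, 0, 0], "rotation": [0, 0, 0]},
    {"dp": [-0.022, 0, 0], "rotation": [0, 0, 0]},
  ],
)

```text
clock: 20.08
ee_pos: [0.6088, 0.2217, 0.0324]
ee_rot: [0.198, 0.98, 0.0, -0.0]
contact_force: [-0.9, 0.8, 6.0]
opening: 0.0505
finger_force: 3.1
```

>>> jog_arm(
  commands=[
    {"dp": [-0.002, 0, 0], "rotation": [0, 0, 0]},
    {"dp": [-0.003, 0, 0], "rotation": [0, 0, 0]},
    {"dp": [-0.003, 0, 0], "rotation": [0, 0, 0]},
  ],
)

```text
clock: 20.45
ee_pos: [0.6098, 0.2213, 0.0322]
ee_rot: [0.198, 0.98, -0.0, -0.002]
contact_force: [-7.6, 2.0, 10.9]
opening: 0.0502
finger_force: 6.3
```

```bash
python3 edge.py
```

```text
tcp [-20.4  31.3] 0.0322 [-7.6  2.  10.9] 0.05021150217653722
-28 [(-41, 20)]
-24 [(-9, 20)]
-20 [(-10, 20)]
-16 [(-12, 20)]
-12 [(-19, 20)]
-8 [(-26, -14), (-13, 20)]
-4 [(-28, -13), (-8, 20)]
0 [(-31, 20)]
4 [(-33, 20)]
8 [(-28, -22), (-13, 20)]
12 [(-13, 20)]
16 [(-12, 20)]
20 [(-11, 20)]
24 [(-5, 20)]
28 []
32 []
```

>>> jog_arm(
  commands=[
    {"dp": [-0.001, 0, 0], "rotation": [0, 0, 0]},
    {"dp": [-0.002, 0, 0], "rotation": [0, 0, 0]},
    {"dp": [-0.002, 0, 0], "rotation": [0, 0, 0]},
  ],
)

```text
clock: 20.88
ee_pos: [0.6102, 0.2214, 0.0322]
ee_rot: [0.197, 0.98, -0.0, -0.003]
contact_force: [-13.9, 3.2, 13.9]
opening: 0.0505
finger_force: 9.2
```

Stalled against the stop at 14 N with the tail down. I'll ease the push off, let the clip down slowly and go clear.

>>> jog_arm(
  commands=[
    {"dp": [0.005, 0, 0], "rotation": [0, 0, 0]},
    {"dp": [0.006, 0, 0], "rotation": [0, 0, 0]},
    {"dp": [0.006, 0, -0.004], "rotation": [0, 0, 0]},
    {"dp": [0.006, 0, -0.008], "rotation": [0, 0, 0]},
    {"dp": [0.006, 0, -0.012], "rotation": [0, 0, 0]},
    {"dp": [0.006, 0, -0.018], "rotation": [0, 0, 0]},
    {"dp": [0.006, 0, -0.03], "rotation": [0, 0, 0]},
    {"dp": [0.006, 0, -0.06], "rotation": [0, 0, 0]},
    {"dp": [0.04, 0, -0.1], "rotation": [0, 0, 0]},
    {"dp": [0.06, 0, -0.12], "rotation": [0, 0, 0]},
    {"dp": [0.06, 0, -0.12], "rotation": [0, 0, 0]},
  ],
)

```text
clock: 22.25
ee_pos: [0.5579, 0.2446, 0.155]
ee_rot: [0.197, 0.98, 0.001, 0.002]
contact_force: [0.3, -0.6, -0.6]
opening: 0.0502
finger_force: 0.0
```

```bash
python3 edge.py
python3 - <<'E'
from h import *
c=read_camera("top");np.save("pics/topE.npy",c,allow_pickle=True)
# tail outer edge height change: grey tail area centroid before/after in scene
a=np.load("pics/scene0.npy",allow_pickle=True).item()
b=read_camera("scene");cv2.imwrite("pics/sE.png",b["img"][:,:,::-1])
# difference of bystander regions in scene view
d=np.abs(a['img'].astype(int)-b['img']).max(2)>60
n,l,s,ce=cv2.connectedComponentsWithStats(d.astype(np.uint8))
print([s[i].tolist() for i in range(1,n) if s[i,4]>25])
E
```

```text
tcp [-77.2  32.7] 0.155 [ 0.3 -0.6 -0.6] 0.05024568585652344
-28 [(-6, 20)]
-24 [(-15, 20)]
-20 [(-24, 20)]
-16 [(-32, 20)]
-12 [(-12, 20)]
-8 [(-12, 20)]
-4 [(-13, 0), (5, 20)]
0 [(-13, 20)]
4 [(-13, 20)]
8 [(-13, 15)]
12 [(-12, 15)]
16 [(-11, 14)]
20 [(-10, 14)]
24 [(4, 13)]
28 []
32 []
[[265, 0, 11, 5, 32], [234, 6, 29, 11, 83], [190, 29, 49, 54, 1955], [228, 80, 10, 15, 58], [184, 106, 68, 81, 2701], [218, 206, 26, 25, 476], [284, 216, 22, 11, 160], [240, 219, 12, 14, 78], [503, 232, 9, 7, 49], [197, 235, 15, 5, 32]]
```

>>> jog_arm(
  commands=[
    {"dp": [0, -0.015, -0.045], "rotation": [0, 0, 0]},
    {"dp": [0, -0.015, -0.045], "rotation": [0, 0, 0]},
    {"dp": [0, -0.015, -0.045], "rotation": [0, 0, 0]},
  ],
)

```text
clock: 22.78
ee_pos: [0.5527, 0.2282, 0.1963]
ee_rot: [0.199, 0.98, -0.0, -0.001]
contact_force: [0.2, -0.8, -0.3]
opening: 0.0505
finger_force: 0.0
```

```bash
sed -i 's/arange(-130,20/arange(-130,60/' edge.py; python3 edge.py
python3 - <<'E'
from h import *
a=np.load("pics/w1.npy",allow_pickle=True).item();b=np.load("pics/last.npy",allow_pickle=True).item()
def cen(c,lo,hi,z,box=None):
    m=cv2.inRange(cv2.cvtColor(c['img'],cv2.COLOR_RGB2HSV),lo,hi);n,l,s,ce=cv2.connectedComponentsWithStats(m);i=1+np.argmax(s[1:,4]);return onz(c,ce[i],z,**wcam(c,c['s']))[:2].round(4),s[i,4]
for c in(a,b): print("purple",cen(c,(125,80,30),(150,255,255),.007))
O=np.array([.6154768,.1833812]);ux=np.array([.9223437,-.3863706]);uy=np.array([.3863706,.9223437])
# stop: bright band along x at y=-10; jaw height via near edge of jaw
g=b['img'].max(2)
k=wcam(b,b['s']);K=np.array(b['mtx'])
def px(x,y,z):
    p=np.r_[O+ux*(x+.5)/1000+uy*(y+1.5)/1000,z];q=k['rot'].T@(p-k['o']);t=q[:2]/q[2];t=t*(1+b['k1']*(t@t));return K[:2,:2]@t+K[:2,2]
for y in(-10,-2): print(y,[int(g[int(round(px(x,y,.025)[1])),int(round(px(x,y,.025)[0]))]) for x in range(30,60,2)])
for c,n in((np.load("pics/top0.npy",allow_pickle=True).item(),'a'),(np.load("pics/topE.npy",allow_pickle=True).item(),'b')):
    m=cv2.inRange(cv2.cvtColor(c['img'],cv2.COLOR_RGB2HSV),(125,80,30),(150,255,255));n_,l,s,ce=cv2.connectedComponentsWithStats(m);i=1+np.argmax(s[1:,4]);print(s[i],ce[i])
E
```

```text
tcp [-75.7  15.6] 0.1963 [ 0.2 -0.8 -0.3] 0.05050854068369436
-28 [(-5, 25)]
-24 [(-8, 32)]
-20 [(-10, 38)]
-16 [(-11, 32), (33, 41)]
-12 [(-12, 30), (35, 44)]
-8 [(-2, 3), (4, 45)]
-4 [(5, 46)]
0 [(4, 46)]
4 [(-2, 5), (6, 45)]
8 [(1, 6)]
12 [(5, 13)]
16 [(8, 13)]
20 [(4, 12)]
24 []
28 []
32 []
purple (array([0.5304, 0.0502]), np.int32(2399))
purple (array([0.5302, 0.0503]), np.int32(2384))
-10 [58, 58, 63, 59, 60, 56, 62, 67, 128, 249, 251, 250, 243, 152, 127]
-2 [65, 65, 61, 60, 60, 67, 64, 63, 119, 248, 250, 250, 246, 153, 121]
[275 199  27  27 557] [287.84560144 212.10771993]
[284 199  18  19 155] [293.30322581 206.78709677]
```

```bash
python3 -c "
from workcell import robot;print(robot.finish_job())"
```

```text
the job is handed in; nothing more can be done
None
```

The lift is home against the end stop under the released clip, and the job is handed in. The lift lay about 90° out, so I pushed it square in the lane first. The stop contact and the purple lift were checked in the final images; the clip's grip on the lift and the other bystanders were not separately measured.

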